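# Click the warming plate's thermostat wheel to its mark and start it

## Robot

A 6-joint arm with a two-finger parallel gripper is mounted at the origin on the work surface. World frame = base frame: x ahead of the robot, y to its left, z up, the work surface at z = 0. Lengths are in mm, angles in rad, forces in N, time in s.
With the tool pointing down it reaches from about 250 to 775 mm from the base axis. Payload 8.9 kg.
Tool frame: the origin (TCP) lies midway between the tips of the shut fingers; the grasp point (between the pads) lies 19 mm behind it; z points along the fingers, y is the line along which they close (so a half turn about z gives the same grasp; the last joint's range is limited). The gripper opens to 85 mm and grips with 20 to 120 N. Pads are 22 mm wide; open, the fingers measure 114 mm over their backs; the gripper's body (76 mm by 85 mm) begins 54 mm behind the grasp point. The pads swing forward as they close: fully open they stand 13 mm farther back than shut.
Start: joints at [-1.344, 0.291, -0.153, 1.127, 0, 1.431], TCP at [187.792, -490.263, 231.305] pointing down, gripper open.
Joint ranges: [-2.52, 2.52], [-0.91, 1.74], [-1.3, 1.37], [-1.96, 2.02], [-1.52, 1.47], [-3.14, 3.14]. Speed limits (rad/s): [2.22, 2.22, 2.79, 3.14, 3.14, 3.14].

## Interface

Orientations are given as a unit quaternion [x, y, z, w].
In Python, from rig import manip gives the robot as it stands.
- The arm moves only by the tool carry_out, never from a script. Its argument "motion" is a list that holds one entry, the list of rows, each a list of 6 numbers: the shift along the tool's x, y, z in mm, then the turn, a rotation vector about the tool's x, y, z in degrees. A call has 1 to 10 rows; each row shifts and turns the commanded pose from where the row before left it, along the tool's axes as they then stand; what a row does not reach is not made up. A row lasts 1/8 s, in which the tool goes at most 62.5 mm and 10.7 degrees, less where a joint would pass 70% of its speed; a pose out of reach is approached as far as the arm can. A call with a gripper value outside its range is refused whole. "fingers" is the closure, from 0 (fully open) to 1 (shut), set as the call begins (left out, the last holds). The fingers move at their own pace and stop on an object; "force" is the grip in N (left out, the last holds). Time passes only in rows, so rows that do not move let the fingers close. It gives the time, the measured TCP pose, the force, the opening and the grip force at its end, in the units of the state.
- manip.observe(): the state, without advancing time (a new reading comes with each control period).
- manip.snapshot(name): name is "scene" or "top" or "wrist"; returns the picture (384x512x3 uint8, blue, green, red); there is no depth.
- manip.get_calibration(name): a dict with "fx", "fy", "cx", "cy" (pixels), "k1" (the pictures are not rectified: a ray, as slopes to the right and down, at radius r is drawn at 1 + k1 r^2 times it, then the intrinsics apply), "R" (3x3) and "t" (3): a world point X has camera coordinates R X + t; the wrist camera has in their place "T_tool_cam" (4x4, takes a point from camera to tool coordinates, whose origin is the TCP and whose axes are the flange's). Camera axes: x right, y down, z forward; pixel columns grow to the right and rows downward; lengths in mm; the calibration is good to about 2 mm. A picture is of the moment at which its call begins: read the wrist's pose just before it. get_calibration takes no time and is no camera call.
- manip.close_job(): hands the job in; it is judged then, once.
Trained networks look in the newest picture that a camera, given by its name, has taken for a name from the list of things; names that differ only in an ending like _2 or _b are one class to them, and where a whole thing is asked for, a point or a joint stands for the part that bears it (a point fixed in the world has none). Each returns a list of dicts, best first, with "confidence" (0 to 1); they miss things now and then, are a little off and sometimes report something else, mostly with a low value. They report only what shows in the picture. A call takes as long as a camera call.
- manip.spot_in(camera, name): "point" ([column, row] in pixels, amid what is visible of it).
- manip.silhouettes(camera, name): "region" (384x512 bool, what is visible of it) and "point" ([column, row] in pixels, amid what is visible of it).
The state is a dict: "time": time; "joints": joint angles; "joint_velocities": joint speeds; "joint_torque": joint torques, N m; "position": TCP position; "ee_rot": TCP orientation; "ft_force": force on the tool from outside, world axes, zero at the start; "wrist_torque": the same for the moment, N m; "opening": opening from 0.0 (shut) to 1.0 (fully open); "grip_force": force on a finger pad.
Only numpy, scipy, OpenCV 4.12 (cv2) and the standard library are available. Lean on these libraries where they do the work, as an engineer would, in place of code of your own. Each camera call takes 0.05 s, during which the arm holds its last target. There are 200 camera calls.

## Task

The pizza pan is waiting on the warming plate. With your fingertips turn the plate's big knurled thermostat wheel clockwise, click by click, until its pointer line has clicked in at the long mark, then press the round start key beside it all the way down, let it go and move clear. Only touch the wheel, never pull it up off its shaft, and leave the pan, jar, tumbler, ladle, spoon rest and pepper mill where they are.

Things in the scene. Friction and masses are not known exactly. Their poses are not given: they have to be found in the camera images.
- warmer: Fixed warming plate. In front a dark steel control pod 180 x 250 mm (its x, y), flat top 60 mm above the counter, carrying the wheel and the start key; behind it (its +x) the heated plate, on which the pan stands. Origin: on the counter under the pod's centre; +x points away from the operator's side, +y to the left, z up. The wheel's axis is at (0, +35 mm), the key's at (0, -78 mm) in this frame.
- wheel (a joint): Turn of the thermostat wheel about its upright axis, rad; grows clockwise seen from above. It has four detents, at 0, 0.524, 1.047 and 1.571, with a white mark on the pod at each, and snaps to the nearest when let go. The third (1.047) is the long mark. The wheel starts at the first or second. Leaving any detent takes about 0.06 N m at first, falling to nothing half-way to the next, where it snaps over. End stops just beyond the first and last.
- wheel_top (a point): Centre of the flat top face of the thermostat wheel, 84 mm above the counter. The wheel is an aluminium disc, knurled round its rim, 96 mm across (too wide to pinch) and 22 mm thick, 2 mm above the pod; its top is rigid to press on. Count on a friction coefficient of no more than 0.5, so pressing down with 8 to 15 N well off-centre (about 30 mm) and sweeping the fingertips round the axis carries it along.
- pointer (a point): Outer end of the black pointer line on the wheel's top, 45 mm from the axis; it turns with the wheel.
- long_mark (a point): Middle of the long white mark (23 mm; the other three are 8 mm) on the pod's top, 65 mm from the wheel's axis, where the pointer line must point; 15 degrees clockwise of the pod's +x direction.
- wheel_cap (a joint): How far the push-on wheel has been pulled up along its shaft, m: 0 seated, held down by a light spring.
- start_key_top (a point): Centre of the top of the steel start key, 28 mm across, on the pod to the right of the wheel. Pressed straight down.
- start_key (a joint): Travel of the start key, m: 0 up, 0.006 fully down; sprung, about 5 N fully down.
- pan_edge (a point): Bystander: round aluminium pizza pan, 300 mm across, 20 mm high, loose on the plate 55 mm above the counter. This point: on its rim at the side towards the wheel, 140 mm from its centre.
- jar: Bystander: glass jar with steel clamp lid, 92 mm across, 147 mm high, loose, to the right of the pod. Origin under its centre.
- tumbler: Bystander: blue plastic tumbler, 76 mm across, 110 mm high, loose, to the left of the pod. Origin under its centre.
- ladle: Bystander: stainless ladle lying on the counter, bowl 84 mm across and 30 mm high, handle 260 mm along its -x. Origin under its bowl.
- spoon_rest: Bystander: white ceramic spoon rest, 120 mm across, 22 mm high. Origin under its centre.
- mill: Bystander: turned wooden pepper mill, 56 mm across, 155 mm high. Origin under its centre.

How it is judged (in metres and radians):
On the way, in this order (a step that is already met when the one before it is completed fails the run):
1. the wheel has clicked in at the long mark (value of joint wheel between 0.9572 and 1.1372 rad and velocity of joint wheel between -0.15 and 0.15 rad/s), for 0.3 s.
2. the start key is pressed fully down with the wheel at the long mark (value of joint wheel between 0.9572 and 1.1372 rad and value of joint start_key above 0.0048 m), for 0.05 s.
At the end, for the whole second after the job is handed in: The wheel rests in the detent at the long mark (1.047 rad, within 0.09), seated on its shaft (within 3 mm), the start key has been pressed and is up again (within 1.5 mm), and every bystander stands within 20 mm of where it was (value of joint wheel between 0.9572 and 1.1372 rad and velocity of joint wheel between -0.05 and 0.05 rad/s and value of joint start_key below 0.0015 m and value of joint wheel_cap below 0.003 m and distance of each of pan_edge, jar, tumbler, ladle, spoon_rest, mill from where it was at the start of the episode below 0.02 m); the robot touches nothing.
It fails at once if the wheel is pulled up off its shaft (4 mm) (value of joint wheel_cap above 0.004 m).
It fails at once if a bystander is moved by more than 20 mm, or lifted (distance of any of pan_edge, jar, tumbler, ladle, spoon_rest, mill from where it was at the start of the episode above 0.02 m).
It fails at once if a bystander is tipped (angle between any of pan_edge, jar, tumbler, ladle, spoon_rest, mill's own z axis and vertical above 0.3 rad).
It also fails if it takes over 45 s, if anything falls off the work surface, if the arm or the gripper's body presses on something with over 40 N, if the wrist force passes 120 N, or if a joint passes its speed limit or range.

## Working session

There is one attempt and no reset: what is moved stays moved. The work goes in short steps, Python scripts to look and compute and a tool call to move; the robot and the scene stay as the last step left them, time stands still between calls to the robot, and variables do not carry over. Pictures are saved under pics/ and viewed, at most 10 in all, crops included, and the job is handed in when it is done.

Besides the shell and the picture viewer there is one more tool, called after ">>>" as name(argument=value, ...) on one line, values as JSON. carry_out: Moves the arm, as the interface text tells. Its arguments: {"type":"object","properties":{"motion":{"type":"array","items":{"type":"array","items":{"type":"array","items":{"type":"number"}}}},"fingers":{"type":"number"},"force":{"type":"number"}},"required":["motion"]}

```bash
mkdir -p pics
cat > h.py <<'E'
import numpy as np, cv2
from rig import manip
from scipy.spatial.transform import Rotation as Ro
from scipy.optimize import least_squares
def cam(name,st=None):
    c=manip.get_calibration(name)
    if 'R' in c: R=np.array(c['R']);t=np.array(c['t'])
    else:
        st=st or manip.observe()
        T=np.eye(4);T[:3,:3]=Ro.from_quat(st['ee_rot']).as_matrix();T[:3,3]=st['position']
        W=np.linalg.inv(T@np.array(c['T_tool_cam']));R=W[:3,:3];t=W[:3,3]
    return c,R,t
def proj(C,X):
    c,R,t=C;p=np.atleast_2d(X)@R.T+t;s=p[:,:2]/p[:,2:];r=(s**2).sum(1,keepdims=True)
    s=s*(1+c['k1']*r);return s*[c['fx'],c['fy']]+[c['cx'],c['cy']]
def onplane(C,px,z):
    f=lambda v:(proj(C,[v[0],v[1],z])[0]-px)
    return least_squares(f,[450,0]).x
def tri(Cs,pxs):
    return least_squares(lambda X:np.concatenate([proj(C,X)[0]-p for C,p in zip(Cs,pxs)]),[450,0,80])
E
python3 - <<'E'
from h import *
s=manip.observe();print(s)
for n in('scene','top','wrist'):
    cv2.imwrite(f'pics/{n}.png',manip.snapshot(n));c=cam(n,s);print(n,c[0]['fx'],(-c[1].T@c[2]).round())
    for o in('wheel_top','pointer','start_key_top','long_mark','pan_edge','jar','tumbler','ladle','spoon_rest','mill','warmer'):
        print(n,o,[(np.round(d['point'],1).tolist(),round(d['confidence'],2)) for d in manip.spot_in(n,o)[:2]])
a=cv2.imread('pics/scene.png');b=cv2.imread('pics/top.png')
E
```

```text
{'time': 0.0, 'joints': array([-1.34433083e+00,  2.91282098e-01, -1.54140671e-01,  1.12671738e+00,
       -1.12187139e-05,  1.43149062e+00]), 'joint_velocities': array([0.0013844 , 0.00087671, 0.00048137, 0.00075138, 0.00031991,
       0.00067104]), 'joint_torque': array([-4.55134505e-04, -5.37146223e+01,  3.31372190e+01,  1.59899087e-02,
       -3.40282077e-04, -8.57125315e-06]), 'position': array([ 187.67067217, -489.82340328,  230.72602131]), 'ee_rot': array([ 9.83322766e-01,  1.81867770e-01, -3.48765728e-05, -6.71028652e-04]), 'ft_force': array([0.09639764, 0.29497102, 0.05856358]), 'wrist_torque': array([-0.04960359, -0.01147352, -0.02948461]), 'grip_force': 0.0, 'opening': 1.0017999114750007}
scene 360.41076602055347 [1051.  422.  694.]
scene wheel_top [([290.6, 171.1], 0.83), ([212.3, 132.0], 0.48)]
scene pointer [([294.4, 176.1], 0.69), ([408.4, 248.4], 0.56)]
scene start_key_top [([253.8, 155.1], 0.53)]
scene long_mark [([270.4, 202.1], 0.83)]
scene pan_edge [([222.4, 248.0], 0.97)]
scene jar [([209.8, 132.0], 0.83)]
scene tumbler [([171.4, 183.5], 0.73), ([371.6, 205.8], 0.
[... 241 characters left out ...]
pointer [([245.4, 245.5], 0.98), ([125.2, 253.4], 0.66)]
top start_key_top []
top long_mark [([261.2, 220.7], 0.72)]
top pan_edge [([241.5, 133.7], 0.84)]
top jar [([246.0, 245.3], 0.72), ([363.5, 232.6], 0.59)]
top tumbler [([158.3, 251.3], 0.84), ([124.7, 253.5], 0.39)]
top ladle [([126.1, 252.4], 0.87)]
top spoon_rest [([344.3, 166.2], 0.61), ([261.2, 218.7], 0.49)]
top mill [([157.9, 201.2], 0.58), ([290.9, 233.1], 0.47)]
top warmer [([260.8, 222.5], 0.56)]
wrist 336.5327692171965 [ 256. -464.  374.]
wrist wheel_top []
wrist pointer []
wrist start_key_top []
wrist long_mark []
wrist pan_edge []
wrist jar []
wrist tumbler []
wrist ladle []
wrist spoon_rest []
wrist mill []
wrist warmer []
```

View pics/top.png

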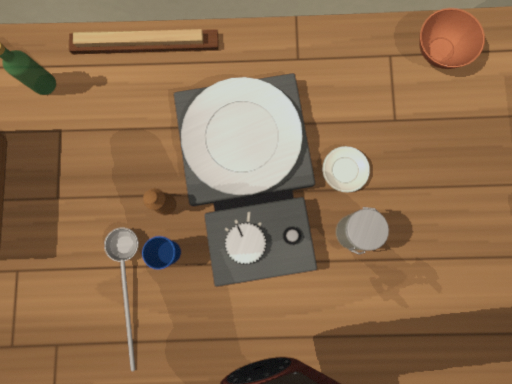

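View pics/scene.png

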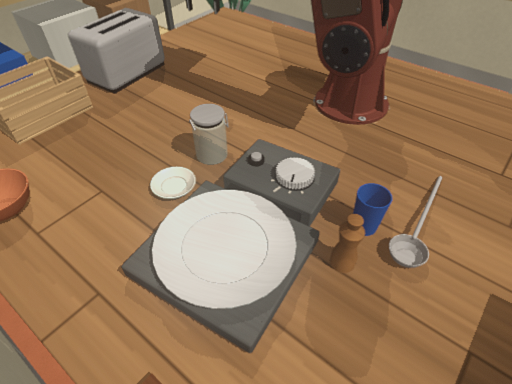

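The top view shows the wheel at about (245,243), the key at (292,236) and the long mark at (249,217). The pointer line runs toward (238,228). Next I'll measure these more exactly and look at a zoomed crop.

Run:
```python
from h import *
Ct=cam('top');Cs=cam('scene')
t=cv2.imread('pics/top.png');s=cv2.imread('pics/scene.png')
for n,p in (('wheel',[(245.3,243.5),(294.5,171.5)]),('key',[(292,236),(256.5,156.5)])):
    r=tri([Ct,Cs],p);print(n,r.x.round(1),'res',r.fun.round(1))
w=onplane(Ct,[245.3,243.5],84);k=onplane(Ct,[292,236],66);print(w,k)
d=w-k;print(np.linalg.norm(d)) ; yaw=np.arctan2(d[1],d[0])-np.pi/2;print('yaw',np.degrees(yaw))
for n,C in(('top',Ct),('scene',Cs)):
  for o in('wheel_top','start_key_top','warmer'):
    im=manip.snapshot(n)
    for r in manip.silhouettes(n,o)[:2]:
      ys,xs=np.nonzero(r['region']);print(n,o,round(r['confidence'],2),np.round(r['point'],1),len(xs),xs.min(),xs.max(),ys.min(),ys.max())
a=cv2.resize(t[190:295,195:325],None,fx=6,fy=6,interpolation=cv2.INTER_CUBIC)[:600]
cv2.imwrite('pics/ct.png',a)
b=cv2.resize(s[130:230,210:345],None,fx=5.9,fy=5.9,interpolation=cv2.INTER_CUBIC)
cv2.imwrite('pics/cs.png',b)
```

```text
wheel [474.   85.   71.8] res [ 0.  -0.   0.1  0. ]
key [488.2 -26.5  71.1] res [-0.2  0.1 -0.2 -0. ]
[473.69432543  84.65632383] [488.6349099  -27.27176193]
112.92084593455643
yaw 7.6031128434158655
top wheel_top 0.85 [245.5 241.8] 1298 226 265 224 263
top wheel_top 0.73 [159.9 201.5] 641 143 175 188 213
top start_key_top 0.59 [258.5 220. ] 12065 173 317 74 286
top warmer 0.68 [260.8 223. ] 11824 173 316 74 285
scene wheel_top 0.64 [293.6 169.8] 944 276 313 158 188
scene start_key_top 0.4 [254.3 155.6] 70 251 260 152 160
scene warmer 0.81 [272.8 201.6] 11485 122 339 139 351
```

View pics/ct.png

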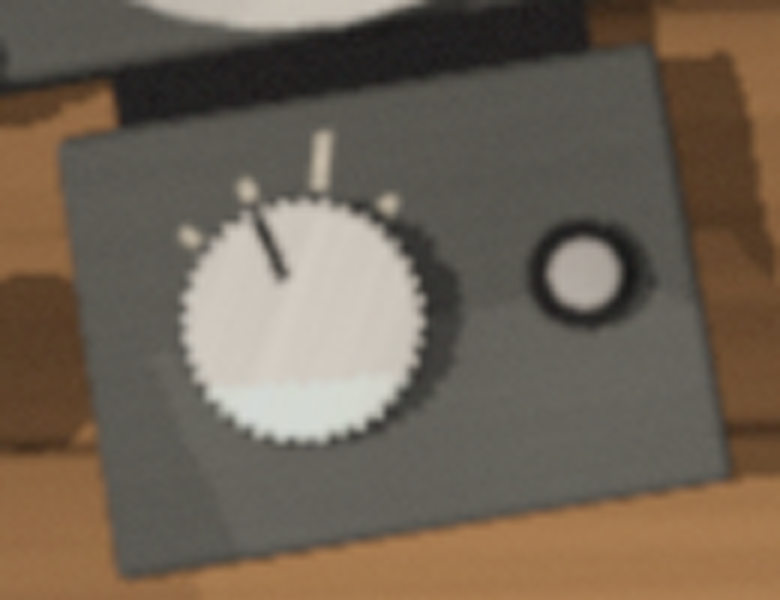

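View pics/cs.png

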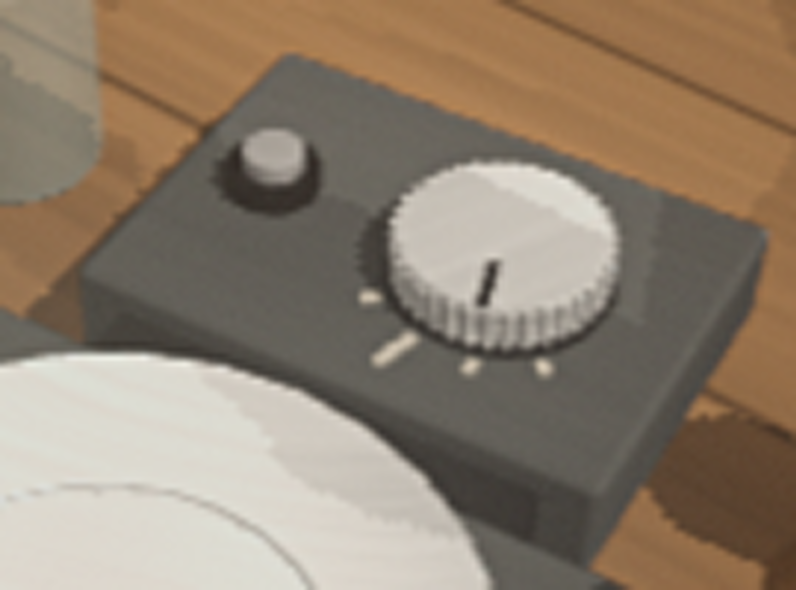

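The pointer is at the second mark, with the long mark one click (30°) clockwise. Triangulation puts the wheel at about (474,85), the key at about (488.5,-27.5) and the pod yaw at 7.6°. The separation comes out at 112.9 mm, which matches the expected 113. I'll travel high with the fingers shut.

>>> carry_out(motion=[[[40, -40, 2, 0, 0, 0], [40, -40, 2, 0, 0, 0], [40, -40, 2, 0, 0, 0], [40, -40, 2, 0, 0, 0], [40, -40, 2, 0, 0, 0], [40, -40, 2, 0, 0, 0], [40, -40, 2, 0, 0, 0], [40, -40, 2, 0, 0, 0], [40, -40, 2, 0, 0, 0], [40, -40, 2, 0, 0, 0]]], fingers=1, force=40)

```text
time: 3.65
position: [418.9, 28.2, 211.6]
ee_rot: [0.983, 0.182, 0.001, 0.0]
ft_force: [0.2, -1.4, 0.3]
opening: 0.001
grip_force: 0.0
```

>>> carry_out(motion=[[[0, 0, 0, 0, 0, -10], [0, 0, 0, 0, 0, -10], [0, 0, 0, 0, 0, -10], [0, 0, 0, 0, 0, -10], [0, 0, 0, 0, 0, -10], [0, 0, 0, 0, 0, -10], [0, 0, 0, 0, 0, -10], [0, 0, 0, 0, 0, 0], [0, 0, 0, 0, 0, 0]]])

```text
time: 4.78
position: [418.3, 26.4, 211.3]
ee_rot: [0.703, 0.712, 0.0, 0.0]
ft_force: [0.8, 0.7, 0.4]
opening: 0.001
grip_force: 0.0
```

Run:
```python
from h import *
s=manip.observe();print(s['time'],s['position'],s['joints'].round(2),s['ft_force'],s['opening'])
R=Ro.from_quat(s['ee_rot']).as_matrix();print(R.round(3))
im=manip.snapshot('wrist');C=cam('wrist',s)
P=np.array([[474,85,84],[488.5,-27.5,66]]);print(proj(C,P))
for o in('wheel_top','start_key_top','long_mark','pointer'):
  for r in manip.silhouettes('wrist',o)[:2]:
      ys,xs=np.nonzero(r['region']);print(o,round(r['confidence'],2),np.round(r['point'],1),len(xs),xs.min(),xs.max(),ys.min(),ys.max())
for p in proj(C,P): cv2.drawMarker(im,tuple(int(v) for v in p),(0,0,255),0,10,1)
cv2.imwrite('pics/w1.png',im)
```

```text
4.775 [418.28118309  26.35894363 211.3359109 ] [-0.11  0.1  -0.45  1.02  0.    1.45] [0.78943281 0.74847771 0.3568306 ] 0.000949320403679034
[[-0.013  1.     0.   ]
 [ 1.     0.013  0.   ]
 [ 0.     0.    -1.   ]]
[[326.66346144 108.36071954]
 [329.80350292 230.72683689]]
wheel_top 0.75 [330.6 106.4] 10877 270 388 45 165
start_key_top 0.68 [338.5 234.4] 748 321 351 219 249
long_mark 0.98 [354.  127.2] 66555 208 511 0 277
pointer 0.7 [329.9 103.7] 11184 269 389 44 166
```

View pics/w1.png

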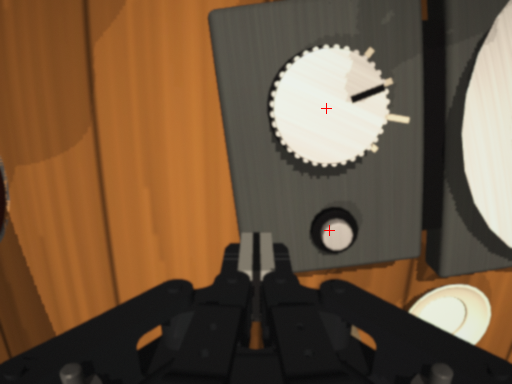

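The wrist view puts the wheel centre at about (329.5,105.5) and the key top at about (338,234). That's close to the prediction, so I'll refine with all the views.

Run:
```python
from h import *
s=manip.observe();C=cam('wrist',s);Ct=cam('top');Cs=cam('scene')
for n,p in(('wheel',[(245.5,243.3),(295.3,170.3),(329.5,105.5)]),('key',[(292.5,235.5),(256.4,155.8),(338,234)])):
    r=tri([Ct,Cs,C],p);print(n,r.x.round(1),r.fun.round(1))
    r=tri([Ct,C],[p[0],p[2]]);print(n,r.x.round(1))
print(onplane(C,[329.5,105.5],84),onplane(C,[338,234],72))
```

```text
wheel [476.5  87.   79.8] [-1.2 -1.  -0.4 -0.2 -0.4  0.2]
wheel [475.4  87.1  85.6]
key [492.7 -25.   78.6] [-1.1 -1.4 -0.7 -0.4 -0.6  0.1]
key [492.8 -25.5  78.2]
[475.91952293  87.40312443] [495.02212898 -27.90266071]
```

>>> carry_out(motion=[[[26, 14.5, 0, 0, 0, 0], [26, 14.5, 0, 0, 0, 0], [0, 0, 30, 0, 0, 0], [0, 0, 30, 0, 0, 0], [0, 0, 30, 0, 0, 0], [0, 0, 20, 0, 0, 0], [0, 0, 10, 0, 0, 0], [0, 0, 0, 0, 0, 0], [0, 0, 0, 0, 0, 0]]])

```text
time: 6.15
position: [447.0, 78.8, 92.0]
ee_rot: [0.701, 0.713, 0.0, 0.0]
ft_force: [-0.7, 1.1, -0.1]
opening: 0.0
grip_force: 0.0
```

>>> carry_out(motion=[[[0, 0, 2, 0, 0, 0], [0, 0, 2, 0, 0, 0], [0, 0, 2, 0, 0, 0], [0, 0, 0, 0, 0, 0]]])

```text
time: 6.65
position: [446.3, 78.8, 85.2]
ee_rot: [0.701, 0.713, -0.0, -0.0]
ft_force: [-0.2, -0.4, -0.1]
opening: -0.0
grip_force: 0.0
```

>>> carry_out(motion=[[[0, 0, 1, 0, 0, 0], [0, 0, 0.5, 0, 0, 0], [0, 0, 0, 0, 0, 0]]])

```text
time: 7.02
position: [446.4, 78.8, 83.9]
ee_rot: [0.701, 0.713, 0.0, 0.0]
ft_force: [-0.3, -0.2, 3.5]
opening: -0.001
grip_force: 1.4
```

>>> carry_out(motion=[[[0, 0, 0.5, 0, 0, 0], [0, 0, 0, 0, 0, 0]]])

```text
time: 7.28
position: [446.3, 78.8, 83.7]
ee_rot: [0.701, 0.713, -0.0, 0.0]
ft_force: [-2.8, -0.3, 9.5]
opening: 0.0
grip_force: 4.4
```

>>> carry_out(motion=[[[1.54, -0.35, 0.25, 0, 0, 3], [1.54, -0.35, 0, 0, 0, 3], [1.54, -0.35, 0, 0, 0, 3], [1.54, -0.35, 0, 0, 0, 3], [1.54, -0.35, 0, 0, 0, 3], [1.54, -0.35, 0, 0, 0, 3], [1.54, -0.35, 0, 0, 0, 3], [1.54, -0.35, 0, 0, 0, 3], [1.54, -0.35, 0, 0, 0, 3], [1.54, -0.35, 0, 0, 0, 3]]])

```text
time: 8.52
position: [446.8, 94.8, 83.6]
ee_rot: [0.862, 0.507, 0.001, 0.0]
ft_force: [-1.3, 1.0, 10.1]
opening: -0.003
grip_force: 4.5
```

Run:
```python
from h import *
s=manip.observe();print(s['position'],s['ft_force'],s['wrist_torque'])
im=manip.snapshot('wrist')
t=manip.snapshot('top');a=cv2.resize(t[190:290,195:325],None,fx=4,fy=4,interpolation=cv2.INTER_CUBIC)
o=np.zeros((400,800,3),np.uint8);o[:,:520]=a[:,:520];o[:210,520:]=cv2.resize(im,(280,210));cv2.imwrite('pics/c2.png',o)
```

```text
[446.79397519  94.79302168  83.63875242] [-1.32648348  1.04867263 10.11141574] [ 0.06528731  0.41920362 -0.05005856]
```

View pics/c2.png

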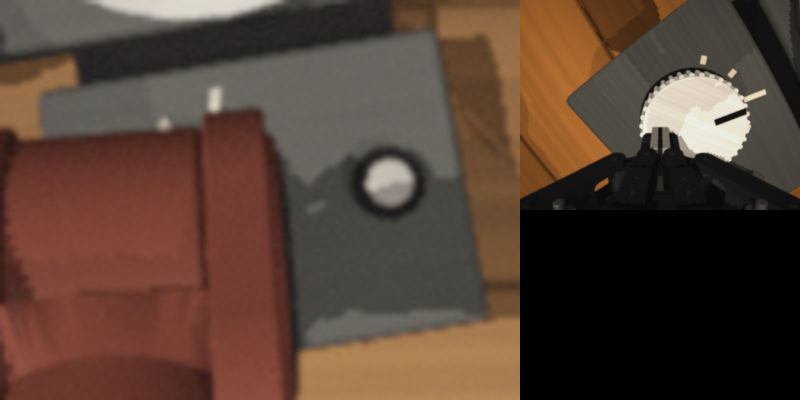

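The wrist view shows the pointer in line with the long mark. I'll lift straight up and check.

>>> carry_out(motion=[[[0, 0, -2, 0, 0, 0], [0, 0, -10, 0, 0, 0], [0, 0, -30, 0, 0, 0], [0, 0, -30, 0, 0, 0], [-27.6, 32.8, 0, 0, 0, 0], [-27.6, 32.8, 0, 0, 0, 0], [-27.6, 32.8, 0, 0, 0, 0], [0, 0, 0, 0, 0, 0], [0, 0, 0, 0, 0, 0], [0, 0, 0, 0, 0, 0]]])

```text
time: 9.88
position: [491.7, -24.8, 155.2]
ee_rot: [0.862, 0.508, -0.0, -0.0]
ft_force: [-0.8, 0.7, 0.3]
opening: -0.001
grip_force: 0.0
```

Run:
```python
from h import *
s=manip.observe();print(s['position'],s['ft_force'])
im=manip.snapshot('wrist');C=cam('wrist',s)
for p in proj(C,[[492.5,-25.5,76],[475.5,86.8,84]]): print(p);cv2.drawMarker(im,tuple(int(v) for v in p),(0,0,255),0,10,1)
for r in manip.silhouettes('wrist','start_key_top')[:2]:
  ys,xs=np.nonzero(r['region']);print(round(r['confidence'],2),r['point'],len(xs),xs.min(),xs.max(),ys.min(),ys.max(),onplane(C,r['point'],76))
t=manip.snapshot('top');a=cv2.resize(t[200:275,215:275],None,fx=4.8,fy=4.8,interpolation=cv2.INTER_CUBIC)
o=np.zeros((384,800,3),np.uint8);o[:,:512]=im;o[:360,512:]=a[:360,:288];cv2.imwrite('pics/c3.png',o)
```

```text
[491.69355156 -24.7600037  155.17885862] [-0.75105481  0.65928148  0.32160349]
[256.83737961 198.01458034]
[143.51879313  62.19015699]
0.65 [257.5, 197.4] 1278 237 276 179 219 [493.1196399 -25.3306728]
```

View pics/c3.png

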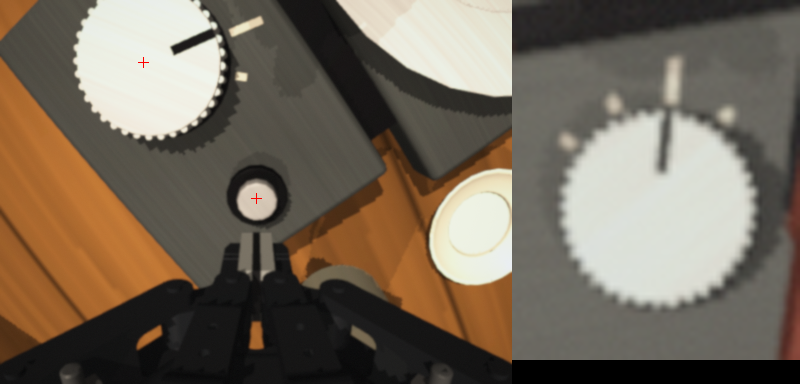

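The top view shows the pointer clicked in at the long mark, and the key marker at (257,198) sits on the key. Descending to press.

>>> carry_out(motion=[[[0.5, 1.3, 30, 0, 0, 0], [0, 0, 25, 0, 0, 0], [0, 0, 15, 0, 0, 0], [0, 0, 3, 0, 0, 0], [0, 0, 2, 0, 0, 0], [0, 0, 0, 0, 0, 0]]])

```text
time: 10.78
position: [493.7, -25.7, 80.6]
ee_rot: [0.862, 0.507, 0.0, 0.0]
ft_force: [-1.8, 1.6, 2.5]
opening: -0.0
grip_force: 1.1
```

>>> carry_out(motion=[[[0, 0, 2, 0, 0, 0], [0, 0, 2, 0, 0, 0], [0, 0, 0, 0, 0, 0]]])

```text
time: 11.15
position: [493.9, -25.9, 76.2]
ee_rot: [0.862, 0.507, 0.0, 0.0]
ft_force: [-0.1, 2.6, 4.6]
opening: 0.002
grip_force: 2.3
```

>>> carry_out(motion=[[[0, 0, 1, 0, 0, 0], [0, 0, 0.5, 0, 0, 0], [0, 0, 0, 0, 0, 0]]])

```text
time: 11.52
position: [494.0, -25.9, 75.8]
ee_rot: [0.862, 0.507, 0.001, 0.0]
ft_force: [-3.9, 1.3, 19.2]
opening: 0.004
grip_force: 9.9
```

>>> carry_out(motion=[[[0, 0, 0.5, 0, 0, 0], [0, 0, 0, 0, 0, 0]]])

```text
time: 11.78
position: [494.1, -25.9, 75.7]
ee_rot: [0.862, 0.507, 0.001, 0.001]
ft_force: [-6.2, 2.0, 26.1]
opening: -0.002
grip_force: 12.8
```

The key bottomed out: the force rose stiffly to 26 N. Releasing and moving clear.

>>> carry_out(motion=[[[0, 0, -3, 0, 0, 0], [0, 0, -10, 0, 0, 0], [0, 0, -30, 0, 0, 0], [0, 0, -50, 0, 0, 0], [0, 0, -50, 0, 0, 0], [-25, -45, 0, 0, 0, 0], [-25, -45, 0, 0, 0, 0], [-25, -45, 0, 0, 0, 0], [0, 0, 0, 0, 0, 0], [0, 0, 0, 0, 0, 0]]])

```text
time: 13.02
position: [339.7, -26.3, 217.6]
ee_rot: [0.862, 0.507, 0.0, 0.001]
ft_force: [0.5, 0.7, 0.6]
opening: 0.001
grip_force: 0.0
```

Run:
```python
from h import *
s=manip.observe();print(s['position'],s['ft_force'])
t=manip.snapshot('top');cv2.imwrite('pics/end.png',cv2.resize(t[70:300,90:400],None,fx=2.5,fy=2.5,interpolation=cv2.INTER_CUBIC))
```

```text
[339.73724192 -26.29384132 217.56393123] [0.47592557 0.66978696 0.59119157]
```

View pics/end.png

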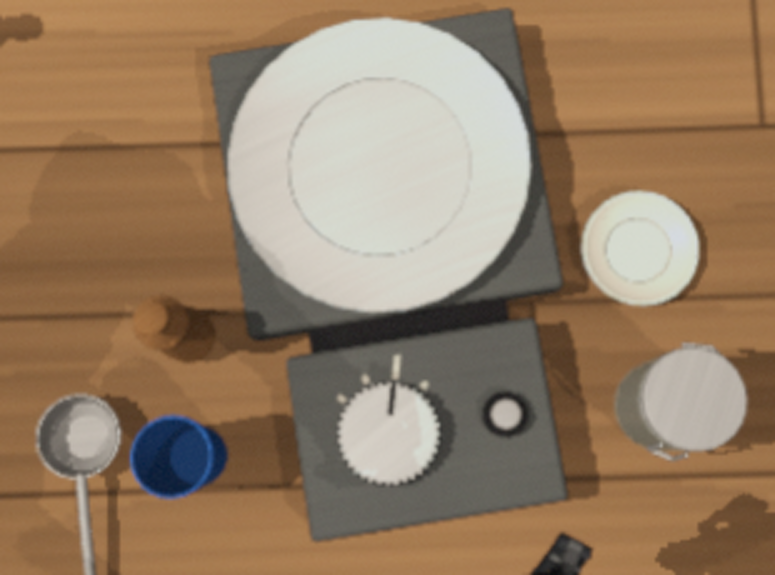

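The pointer at (392,400) lines up with the long mark at (397,367), the bystanders haven't moved and the arm is clear.

```bash
python3 -c "
from rig import manip
print(manip.close_job())"
```

```text
the job is handed in; nothing more can be done
None
```

The wheel is clicked in at the long mark, the start key was pressed fully down and let go, no bystander shows any movement in the final picture, and the job is handed in; no verdict came back.

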